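# Close the caliper case and stack the gauge cases on it

## Robot

A 6-joint arm with a two-finger parallel gripper is mounted at the origin on the work surface. World frame = base frame: x ahead of the robot, y to its left, z up, the work surface at z = 0. Lengths are in mm, angles in rad, forces in N, time in s.
With the tool pointing down it reaches from about 350 to 775 mm from the base axis. Payload 7.3 kg.
Tool frame: the origin (TCP) lies midway between the tips of the shut fingers; the grasp point (between the pads) lies 19 mm behind it; z points along the fingers, y is the line along which they close (so a half turn about z gives the same grasp; the last joint's range is limited). The gripper opens to 92 mm and grips with 3 to 60 N. Pads are 19 mm wide; open, the fingers measure 130 mm over their backs; the gripper's body (75 mm by 190 mm) begins 47 mm behind the grasp point.
Start: joints at [-1.415, 0.342, 1.524, -0, 1.275, -0.146], TCP at [156.073, -501.284, 226.741] pointing down, gripper open.
Joint ranges: [-2.53, 2.53], [-0.77, 2.02], [0.04, 2.7], [-1, 4.14], [0.28, 2.66], [-3.11, 3.11]. Speed limits (rad/s): [2.57, 2.57, 3.14, 3.14, 3.14, 3.14].

## Interface

Orientations are given as [roll, pitch, yaw] about the fixed x, y, z axes, in that order (R = Rz(yaw) Ry(pitch) Rx(roll)).
In Python, from plant import * gives the robot as it stands.
- The arm moves only by the tool step_arm, never from a script. Its argument "deltas" is one flat list of numbers, 5 for each row, row after row: the shift along the world's x, y, z in mm, then the turn about the world's z in degrees, then the finger opening in mm, from 0 to 91.8. In form: [tx, ty, tz, turn, gripper, tx, ty, tz, turn, gripper, ...]. A call has exactly 10 rows; each row shifts and turns the commanded pose from where the row before left it; what a row does not reach is not made up. A row lasts 1/8 s, in which the tool goes at most 62.5 mm and 10.7 degrees, less where a joint would pass 70% of its speed; a pose out of reach is approached as far as the arm can. A call is refused whole if a number of a shift passes 62.5 or a number of a turn 10.7, either way. A call with a gripper value outside its range is refused whole. The fingers move at their own pace and stop on an object; the grip force is fixed at half the most. Time passes only in rows, so rows that do not move let the fingers close, or fill a call up. It gives the time, the measured TCP pose, the force, the opening and the grip force at its end, in the units of the state.
- get_obs(): the state, without advancing time (a new reading comes with each control period).
- capture(name): name is "scene" or "top"; returns the picture (384x512x3 uint8, red, green, blue); there is no depth.
- camera_params(name): a dict with "mtx" (3x3 intrinsics, pixels), "rvec" (rotation vector, rad) and "tvec" (3), from world to camera coordinates, as OpenCV has them. Camera axes: x right, y down, z forward; pixel columns grow to the right and rows downward; lengths in mm; the calibration is good to about 2 mm. A picture is of the moment at which its call begins. camera_params takes no time and is no camera call.
- close_job(): hands the job in; it is judged then, once.
The state is a dict: "time": time; "joint_positions": joint angles; "dq": joint speeds; "tau": joint torques, N m; "tool_pos": TCP position; "tcp_rot": TCP orientation; "contact_force": force on the tool from outside, world axes, zero at the start; "moment": the same for the moment, N m; "grip_width": finger opening in mm; "finger_force": force on a finger pad.
Only numpy, scipy, OpenCV 4.12 (cv2) and the standard library are available. Lean on these libraries where they do the work, as an engineer would, in place of code of your own. Each camera call takes 0.05 s, during which the arm holds its last target. There are 200 camera calls.

## Task

Pack up on the granite bench: shut the lid of the grey carrying case fully, then set the red case flat on the middle of the closed lid, and the smaller blue case flat on the middle of the red one, making a neat square column with all the long sides parallel. Set each case down gently without tipping or dropping it, let go, and leave all the other things on the bench where they are.

Things in the scene. Friction and masses are not known exactly. Their poses are not given: they have to be found in the camera images.
- carry_case: grey plastic carrying case, aluminium trim, foam and a caliper inside; it cannot be shifted. 170 mm long (its y), 120 mm wide (its x); lower half 48 mm high, 64 mm with the lid shut. Origin: centre of its underside, z up. Lid hinged along the upper edge of the +x long side (x points roughly away from the robot), catches on the -x side. May stand left, middle or right.
- lid (a joint): lid angle in rad: 0 = shut, growing as the free (-x) edge rises; starts at 0.55 to 1.0, at most 1.4. A flat smooth slab 120 x 170 x 16 mm, 200 g, no latch or spring. Stiff hinge (0.22 N m friction): it stays where it is left. Closed fingertips on its outer (upper) face, 90 mm from the hinge line, following its arc, push it shut with 2 to 4 N.
- lid_edge (a point): middle of the upper outer edge of the lid's free long side; moves with the lid. With the lid shut it is 60 mm to -x of the case's centre, 64 mm above the bench.
- case_hinge (a point): middle of the lid's hinge line, fixed to the case: 60 mm to +x of the case's origin, 48 mm above the bench. The hinge line runs along the case's y.
- case_top (a point): centre of the upper face of the lid when it is shut: over the case's origin, 64 mm above the bench. Fixed to the case (does not swing with the lid), axes as the case's.
- red_case: closed red plastic case with a black seam, a steel catch and a blank white label on top: 140 mm long (its y), 60 mm wide (its x), 42 mm high, about 0.45 kg (0.3 to 0.6), solid and rigid. Lies flat on the bench. Origin at the centre of its underside, z up.
- blue_case: closed blue plastic case with a black seam, a steel catch and a blank white label on top: 110 mm long (its y), 50 mm wide (its x), 34 mm high, about 0.3 kg (0.2 to 0.4), solid and rigid. Lies flat on the bench. Origin at the centre of its underside, z up.
- mag_stand: black magnetic foot 50 x 50 mm with a short post and ball, 116 mm high in all, beyond the cases; origin at the centre of its underside. A bystander; leave it alone. Beyond it, at the far edge, are a steel flange, a notebook and a calculator, all under 55 mm high, which cannot be shifted.
- v_block: steel V-block 60 x 70 x 55 mm high, beyond the cases; origin at the centre of its underside. A bystander; leave it alone.
- oil_bottle: small yellow bottle, 32 mm across, 70 mm high, standing nearer the robot than the cases; origin at the centre of its underside. A bystander; leave it alone.
- pliers: pliers with orange handles, 150 mm long, lying at the right; origin on the bench under the joint. A bystander; leave it alone.
Mind the look-alikes: they are no part of the job. Several things have the shape of the red_case; the one meant has the colours described above. Several things have the shape of the blue_case; the one meant has the colours described above.

How it is judged:
By the outcome, as a careful person would: the job done as asked, in the order asked, and still so for the second after the job is handed in, with the robot touching nothing.
It also fails if it takes over 69 s, if anything falls off the work surface, if the arm or the gripper's body presses on something with over 40 N, if the wrist force passes 120 N, or if a joint passes its speed limit or range.

## Working session

There is one attempt and no reset: what is moved stays moved. The work goes in short steps, Python scripts to look and compute and a tool call to move; the robot and the scene stay as the last step left them, time stands still between calls to the robot, and variables do not carry over. Pictures are saved under pics/ and viewed, at most 10 in all, crops included, and the job is handed in when it is done.

Besides the shell and the picture viewer there is one more tool, called after "Emit:" by a JSON object that holds its "method" and its "body". step_arm: Moves the arm, as the interface text tells. Its arguments: {"type":"object","properties":{"deltas":{"type":"array","items":{"type":"number"}}},"required":["deltas"]}

```bash
mkdir -p pics; python3 - <<'E'
from plant import *
import cv2
for n in("scene","top"):
    cv2.imwrite(f"pics/{n}0.png",cv2.resize(capture(n)[:,:,::-1],(800,600),interpolation=cv2.INTER_CUBIC))
    p=camera_params(n);print(n,p)
o=get_obs();print(o["tool_pos"],o["tcp_rot"],o["time"],o["grip_width"])
E
```

```text
scene {'mtx': array([[368.50607994,   0.        , 253.72205057],
       [  0.        , 368.50607994, 192.26838913],
       [  0.        ,   0.        ,   1.        ]]), 'rvec': array([ 1.28263479,  2.31777129, -0.89536245]), 'tvec': array([ 336.27954926, -205.01536595, 1220.44629577])}
top {'mtx': array([[494.59690702,   0.        , 243.88877399],
       [  0.        , 494.59690702, 187.87656514],
       [  0.        ,   0.        ,   1.        ]]), 'rvec': array([ 2.1335712 , -2.19307111,  0.14708582]), 'tvec': array([-116.91550688,  454.5130127 , 1472.86158516])}
[ 156.02192144 -500.89925592  226.11406811] [-3.14022719e+00 -2.13474237e-04  3.01843491e-01] 0.1 92.24288846682927
```

View pics/scene0.png

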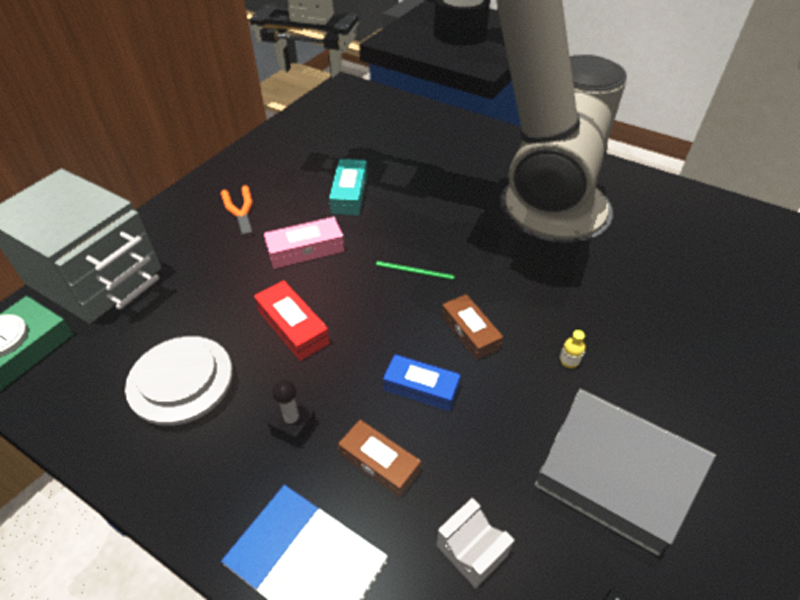

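View pics/top0.png

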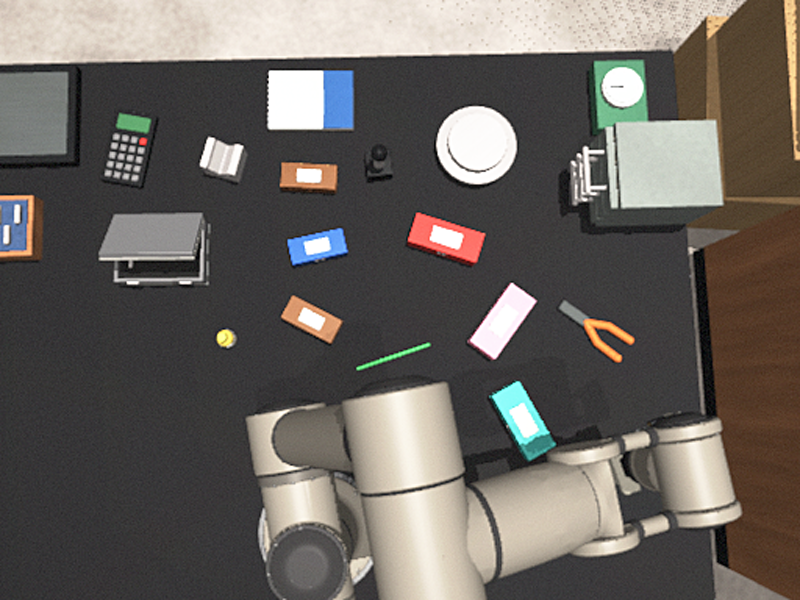

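The scene view (taken from the far side) shows the red case at about (291,319), the blue at (422,381) and the grey case at (627,470). In the top view red is at (446,238), blue at (317,246), and the open grey case at (155,248). Next I'll fit the red and blue boxes and zoom in on the grey case.

```bash
cat > h.py <<'E'
from plant import *
import cv2, numpy as np
from scipy.optimize import minimize, least_squares
P={n:camera_params(n) for n in("scene","top")}
def proj(n,X):
    p=P[n];return cv2.projectPoints(np.asarray(X,float).reshape(-1,3),p["rvec"],p["tvec"],p["mtx"],None)[0].reshape(-1,2)
def ray(n,uv,z):  # pixel -> world point at height z
    p=P[n];R=cv2.Rodrigues(p["rvec"])[0];c=-R.T@p["tvec"]
    d=R.T@np.linalg.inv(p["mtx"])@np.array([*uv,1.]);return c+d*(z-c[2])/d[2]
def mask(im,col):
    h=cv2.cvtColor(im,cv2.COLOR_RGB2HSV).astype(int);H,S,V=h[...,0],h[...,1],h[...,2]
    m=((H<4)|(H>175))&(S>190)&(V>70) if col=="red" else (H>105)&(H<125)&(S>170)&(V>60)
    return m.astype(np.uint8)
def box(x,y,a,z0,W,L,H):
    c,s=np.cos(a),np.sin(a)
    return [[x+c*i-s*j,y+s*i+c*j,z] for i in(-W/2,W/2) for j in(-L/2,L/2) for z in(z0,z0+H)]
def contours(ims,col,near,z):
    out={}
    for n in ims:
        cs=cv2.findContours(mask(ims[n],col),cv2.RETR_EXTERNAL,cv2.CHAIN_APPROX_NONE)[0]
        cs=[c for c in cs if cv2.contourArea(c)>150]
        g=proj(n,[*near,z])[0]
        out[n]=cv2.convexHull(min(cs,key=lambda c:np.linalg.norm(c.reshape(-1,2).mean(0)-g)))
    return out
def fit(ims,col,near,z0,dims,a0s=np.linspace(-1.4,1.5,8)):
    hs=contours(ims,col,near,z0+dims[2]/2);ms={}
    S=8
    for n,h in hs.items():
        m=np.zeros((384*3,512*3),np.uint8);cv2.fillPoly(m,[((h+.0)*3+1).astype(np.int32)],1)
        ms[n]=cv2.dilate(m,np.ones((3,3),np.uint8))
    def cost(v):
        t=0
        for n,m in ms.items():
            q=cv2.convexHull(((proj(n,box(*v[:2],v[2]/50,z0,*dims))+.0)*3+1).astype(np.float32))
            r=np.zeros_like(m);cv2.fillConvexPoly(r,np.round(q*16).astype(np.int32),1,shift=4)
            t+=1-(r&m).sum()/max(1,(r|m).sum())
        return t
    best=min((minimize(cost,[*near,a*50],method="Nelder-Mead",options=dict(initial_simplex=[[*near,a*50],[near[0]+15,near[1],a*50],[near[0],near[1]+15,a*50],[*near,a*50+10]],xatol=.1,fatol=1e-4)) for a in a0s),key=lambda r:r.fun)
    v=best.x;return np.round([v[0],v[1],np.degrees(v[2]/50)],1),round(best.fun,3)
E
python3 - <<'E'
from h import *
ims={n:capture(n) for n in P}
r=ray("top",np.array([446,238])/1.5625,42)[:2];b=ray("top",np.array([317,246])/1.5625,34)[:2]
print(r,b)
print("red",fit(ims,"red",r,0,(60,140,42)));print("blue",fit(ims,"blue",b,0,(50,110,34)))
for n,g in(("bottle",(226,338)),("mag",(378,170)),("vb",(222,158)),("brownFar",(309,176)),("brownNear",(311,319)),("pinkish",(502,321))):print(n,ray("top",np.array(g)/1.5625,30).round())
s=cv2.resize(ims["scene"][235:365,330:470],None,fx=2.8,fy=4.5,interpolation=2)
t=cv2.resize(ims["top"][125:195,55:145],(392,585),interpolation=2)
s=cv2.resize(ims["scene"][240:360,335:465],(400,369),interpolation=2)
t=cv2.resize(ims["top"][125:195,55:145],(400,311),interpolation=2)
c=np.zeros((380,800,3),np.uint8);c[:369,:400]=s;c[:311,400:]=t
cv2.imwrite("pics/c1.png",c[:,:,::-1])
E
```

```text
[ 554.93228912 -258.4767043 ] [547.20316964  -7.05911293]Traceback (most recent call last):
  File "<stdin>", line 5, in <module>
  File "h.py", line 26, in fit
    hs=contours(ims,col,near,z0+dims[2]/2);ms={}
  File "h.py", line 23, in contours
    out[n]=cv2.convexHull(min(cs,key=lambda c:np.linalg.norm(c.reshape(-1,2).mean(0)-g)))
                          ~~~^^^^^^^^^^^^^^^^^^^^^^^^^^^^^^^^^^^^^^^^^^^^^^^^^^^^^^^^^^^
ValueError: min() iterable argument is empty
```

```bash
python3 - <<'E'
from h import *
ims={n:capture(n) for n in P}
for n in P:
  h=cv2.cvtColor(ims[n],cv2.COLOR_RGB2HSV)
  for nm,p in(("red",[555,-258,42]),("blue",[547,-7,34])):
    u,v=proj(n,p)[0].astype(int);q=h[v-18:v+19,u-25:u+26].reshape(-1,3);q=q[(q[:,1]>100)&(q[:,2]>50)];print(n,nm,len(q),np.percentile(q,[5,25,50,75,95],axis=0).tolist())
E
```

```text
scene red 883 [[0.0, 135.0, 103.0], [1.0, 177.0, 195.5], [1.0, 179.0, 254.0], [1.0, 182.0, 254.0], [2.0, 191.0, 255.0]]
scene blue 918 [[109.0, 129.0, 75.0], [109.0, 154.0, 94.0], [110.0, 182.0, 238.0], [112.0, 185.0, 239.0], [113.0, 188.0, 242.0]]
top red 844 [[1.0, 137.0, 76.0], [2.0, 148.0, 253.0], [2.0, 152.0, 254.0], [2.0, 165.0, 255.0], [92.84999999999991, 195.0, 255.0]]
top blue 508 [[106.0, 126.7, 57.35], [107.0, 149.0, 247.0], [108.0, 155.0, 250.0], [109.0, 165.0, 253.0], [111.0, 179.0, 255.0]]
```

```bash
sed -i 's/(S>190)&(V>70)/(S>110)\&(V>60)/; s/(H>105)&(H<125)&(S>170)&(V>60)/(H>102)\&(H<122)\&(S>100)\&(V>55)/' h.py
python3 - <<'E'
from h import *
ims={n:capture(n) for n in P}
r=ray("top",np.array([446,238])/1.5625,42)[:2];b=ray("top",np.array([317,246])/1.5625,34)[:2]
print("red",fit(ims,"red",r,0,(60,140,42)));print("blue",fit(ims,"blue",b,0,(50,110,34)))
for n in ims: 
  i={n:ims[n]};print(n,fit(i,"red",r,0,(60,140,42)),fit(i,"blue",b,0,(50,110,34)))
for n,g in(("bottle",(226,338)),("mag",(378,170)),("vb",(222,158)),("brownFar",(309,176)),("brownNear",(311,319)),("pinkish",(502,321))):print(n,ray("top",np.array(g)/1.5625,30).round())
s=cv2.resize(ims["scene"][240:360,335:465],(400,369),interpolation=2)
t=cv2.resize(ims["top"][125:195,55:145],(400,311),interpolation=2)
c=np.zeros((380,800,3),np.uint8);c[:369,:400]=s;c[:311,400:]=t
c=np.clip(c.astype(float)*1.5,0,255).astype(np.uint8)
cv2.imwrite("pics/c1.png",c[:,:,::-1])
E
```

```text
red (array([ 557.8, -259.2,  -18.8]), np.float64(0.135))
blue (array([549.8,  -6.2,  11.5]), np.float64(0.107))
scene (array([ 557.9, -259.5,  -18.6]), np.float64(0.062)) (array([548. ,  -7. ,  10.8]), np.float64(0.045))
top (array([ 557.8, -259.1,  -19. ]), np.float64(0.07)) (array([550.5,  -6.2,  11.8]), np.float64(0.052))
bottle [373. 171.  30.]
mag [ 698. -130.   30.]
vb [730. 178.  30.]
brownFar [689.   6.  30.]
brownNear [405.   7.  30.]
pinkish [ 391. -362.   30.]
```

View pics/c1.png

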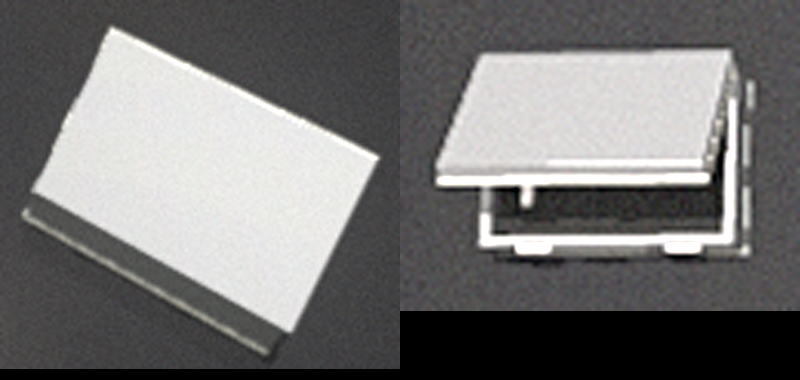

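The crops show the lid's free edge in the scene view at (110,27)-(378,157) and its back upper edge at (33,192)-(290,331). In the top view the back edge is at (480,50)-(732,50), the free edge near y=168 and the front rim near y=245.

```bash
cat > cc.py <<'E'
from h import *
S=lambda u,v:(335+(u+.5)/3.077-.5,240+(v+.5)/3.075-.5)
T=lambda u,v:(55+(u-400+.5)/4.444-.5,125+(v+.5)/4.443-.5)
obs=[("scene",S(110,27),'f',-1),("scene",S(378,157),'f',1),("scene",S(33,192),'b',-1),("scene",S(290,331),'b',1),
("top",T(480,50),'b',1),("top",T(733,50),'b',-1),("top",T(437,170),'f',1),("top",T(712,168),'f',-1),("top",T(482,245),'r',1),("top",T(738,243),'r',-1)]
def pt(v,k,s):
    x,y,a,t=v;c,q=np.cos(t),np.sin(t)
    X,Z={'b':(60+16*q,48+16*c),'f':(60-120*c+16*q,48+120*q+16*c),'r':(-60,48)}[k]
    Y=85*s;return [x+np.cos(a)*X-np.sin(a)*Y,y+np.sin(a)*X+np.cos(a)*Y,Z]
res=lambda v:np.concatenate([proj(n,pt(v,k,s))[0]-uv for n,uv,k,s in obs])
r=least_squares(res,[540,250,0,.7],loss="soft_l1",x_scale=[10,10,.1,.1])
print(r.x.round(3),np.degrees(r.x[2:]).round(1));print(res(r.x).reshape(-1,2).round(1).tolist())
for s in(-1,0,1):print(np.round(pt(r.x,'f',s)))
E
python3 cc.py
```

```text
[ 5.45437e+02  2.95460e+02 -1.50000e-02  6.70000e-01] [-0.8 38.4]
[[-0.2, 0.1], [-0.3, -0.4], [-0.5, -0.5], [0.3, 0.6], [0.2, 0.5], [0.2, -0.1], [0.2, 0.1], [-1.4, -0.1], [-0.1, 0.1], [-0.7, -0.1]]
[520. 211. 135.]
[521. 296. 135.]
[523. 381. 135.]
```

Emit:
{"method": "step_arm", "body": {"deltas": [30, 30, 0, 0, 0, 30, 30, 0, 0, 0, 30, 30, 0, 0, 0, 30, 30, 0, 0, 0, 30, 30, 0, 0, 0, 30, 30, 0, 0, 0, 30, 30, 0, 0, 0, 30, 30, 0, 0, 0, 30, 30, 0, 0, 0, 30, 30, 0, 0, 0]}}

```text
time: 1.65
tool_pos: [457.0, -200.2, 226.8]
tcp_rot: [3.141, -0.0, 0.302]
contact_force: [0.4, -0.3, 0.3]
grip_width: 0.8
finger_force: 0.0
```

Emit:
{"method": "step_arm", "body": {"deltas": [10, 50, -4, 0, 0, 10, 50, -4, 0, 0, 10, 50, -4, 0, 0, 10, 50, -4, 0, 0, 10, 50, -4, 0, 0, 10, 50, -4, 0, 0, 10, 50, -4, 0, 0, 10, 50, -4, 0, 0, 10, 50, -4, 0, 0, 10, 46, -4, 0, 0]}}

```text
time: 2.9
tool_pos: [556.2, 296.6, 186.6]
tcp_rot: [3.141, -0.0, 0.302]
contact_force: [0.9, 0.5, 0.1]
grip_width: -0.0
finger_force: 0.0
```

Emit:
{"method": "step_arm", "body": {"deltas": [0, 0, -24, 0, 0, 0, 0, -24, 0, 0, 0, 0, -16, 0, 0, 0, 0, -6, 0, 0, -3, 0, -3, 0, 0, -3, 0, -3, 0, 0, -3, 0, -3.5, 0, 0, -3, 0, -3.5, 0, 0, -3, 0, -4, 0, 0, -3, 0, -4, 0, 0]}}

```text
time: 4.15
tool_pos: [537.9, 294.8, 95.5]
tcp_rot: [-3.142, -0.0, 0.302]
contact_force: [1.2, 0.7, 1.0]
grip_width: 0.5
finger_force: 0.6
```

Emit:
{"method": "step_arm", "body": {"deltas": [-2, 0, -4, 0, 0, -2, 0, -4, 0, 0, -2, 0, -4, 0, 0, -2, 0, -4, 0, 0, -1.5, 0, -4, 0, 0, -1.5, 0, -4, 0, 0, -1, 0, -4, 0, 0, -1, 0, -3, 0, 0, 0, 0, -1, 0, 0, 0, 0, 0, 0, 0]}}

```text
time: 5.4
tool_pos: [525.0, 294.6, 64.2]
tcp_rot: [3.141, 0.0, 0.302]
contact_force: [-1.6, -0.6, 4.3]
grip_width: 0.2
finger_force: 2.6
```

Emit:
{"method": "step_arm", "body": {"deltas": [-8, 0, 0, 0, 0, 0, 0, -1, 0, 0, 0, 0, -1, 0, 0, 0, 0, -1, 0, 0, 0, 0, 0, 0, 0, 0, 0, 0, 0, 0, 0, 0, 0, 0, 0, 0, 0, 0, 0, 0, 0, 0, 0, 0, 0, 0, 0, 0, 0, 0]}}

```text
time: 6.65
tool_pos: [517.2, 294.9, 64.0]
tcp_rot: [3.142, -0.002, 0.302]
contact_force: [-5.4, -4.0, 24.0]
grip_width: 0.0
finger_force: 11.9
```

Emit:
{"method": "step_arm", "body": {"deltas": [0, 0, 20, 0, 20, 0, 0, 50, 0, 90, 0, -30, 30, 0, 90, 0, -50, 20, 9, 90, 0, -50, 0, 9, 90, 0, -55, 0, 9, 90, 0, -55, 0, 9, 90, 0, -55, 0, 9, 90, 0, -55, 0, 9, 90, 0, -55, 0, 0, 90]}}

```text
time: 7.9
tool_pos: [516.0, -111.5, 180.2]
tcp_rot: [-3.14, -0.0, 1.246]
contact_force: [1.3, 0.3, -0.3]
grip_width: 89.5
finger_force: 0.0
```

Emit:
{"method": "step_arm", "body": {"deltas": [8, -55, 0, 0, 90, 8, -50, 0, 0, 90, 8, -40, 0, 0, 90, 8, -4, -20, 0, 90, 8.5, 0, -30, 0, 90, 0, 0, -30, 0, 90, 0, 0, 0, 0, 90, 0, 0, 0, 0, 90, 0, 0, 0, 0, 90, 0, 0, 0, 0, 90]}}

```text
time: 9.15
tool_pos: [558.0, -259.4, 101.8]
tcp_rot: [3.14, 0.0, 1.244]
contact_force: [0.5, -0.1, -0.6]
grip_width: 89.7
finger_force: 0.0
```

```bash
python3 - <<'E'
from h import *
o=get_obs();print(o["tool_pos"],o["tcp_rot"])
ims={n:capture(n) for n in P}
s=cv2.resize(ims["scene"][230:360,330:470],(400,371),interpolation=2)
t=cv2.resize(ims["top"][110:200,50:170],(400,300),interpolation=2)
c=np.zeros((380,800,3),np.uint8);c[:371,:400]=s;c[:300,400:]=t
cv2.imwrite("pics/c2.png",np.clip(c[:,:,::-1]*1.5,0,255))
t=ims["top"];s=ims["scene"]
c=np.hstack([cv2.resize(s[150:250,130:270],(400,286)),cv2.resize(t[110:200,220:346],(400,286))])
cv2.imwrite("pics/r2.png",c[:,:,::-1])
E
```

```text
[ 557.98297833 -259.42028174  101.83736065] [3.13976280e+00 3.86499463e-04 1.24433418e+00][ WARN:0@2.822] global loadsave.cpp:1063 imwrite_ Unsupported depth image for selected encoder is fallbacked to CV_8U.
```

View pics/c2.png

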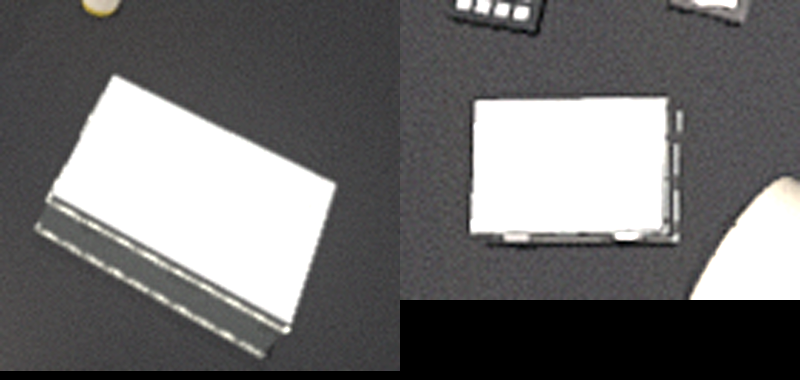

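The lid is shut and flat in both views, with top-face corners in the top crop at about (474,99), (667,97), (664,235) and (471,234). Next I'll refine the case pose and pick up the red case.

```bash
cat > ct.py <<'E'
from h import *
S=lambda u,v:(330+(u+.5)/2.857-.5,230+(v+.5)/2.854-.5)
T=lambda u,v:(50+(u-400+.5)/3.333-.5,110+(v+.5)/3.333-.5)
o=[("scene",S(114,75),-1,-1),("scene",S(335,184),-1,1),("scene",S(288,325),1,1),("scene",S(51,192),1,-1),
("top",T(474,99),1,1),("top",T(667,97),1,-1),("top",T(664,235),-1,-1),("top",T(471,234),-1,1)]
def pt(v,i,j):
    c,s=np.cos(v[2]),np.sin(v[2]);return [v[0]+c*60*i-s*85*j,v[1]+s*60*i+c*85*j,64]
for sel in(("scene","top"),("scene",),("top",)):
    f=lambda v:np.concatenate([proj(n,pt(v,i,j))[0]-uv for n,uv,i,j in o if n in sel])
    r=least_squares(f,[545,295,0],x_scale=[10,10,.1],loss="soft_l1");print(sel,r.x[:2].round(1),np.degrees(r.x[2]).round(2),f(r.x).round(1))
E
python3 ct.py
```

```text
('scene', 'top') [545.8 295.8] -1.36 [-0.3 -1.   0.7 -0.3  0.6 -0.4 -0.4 -0.2  0.6 -0.4 -0.3  0.1 -0.4 -1.6
 -0.1 -1.1]
('scene',) [546.8 295.7] -1.5 [-0.4 -0.7  0.6  0.1  0.3  0.1 -0.6  0.1]
('top',) [543.6 295.7] -1.13 [ 0.6  0.5 -0.3  0.7 -0.2 -1.   0.1 -0.3]
```

Emit:
{"method": "step_arm", "body": {"deltas": [0, 0, -20, 0, 90, 0, 0, -20, 0, 90, 0, 0, -20, 0, 90, 0, 0, -15, 0, 90, 0, 0, -10, 0, 90, 0, 0, -5, 0, 90, 0, 0, 0, 0, 60, 0, 0, 0, 0, 50, 0, 0, 0, 0, 50, 0, 0, 0, 0, 50]}}

```text
time: 10.5
tool_pos: [557.6, -259.3, 11.2]
tcp_rot: [3.141, 0.0, 1.244]
contact_force: [0.3, 0.4, 1.8]
grip_width: 59.9
finger_force: 30.0
```

Emit:
{"method": "step_arm", "body": {"deltas": [0, 0, 5, 0, 50, 0, 0, 15, 0, 50, 0, 0, 30, 0, 50, 0, 0, 30, 0, 50, 0, 0, 30, 0, 50, 0, 10, 20, 0, 50, 0, 25, 10, 0, 50, 0, 40, 0, 0, 50, -2, 40, 0, 2, 50, -2, 40, 0, 2, 50]}}

```text
time: 11.75
tool_pos: [552.7, -101.5, 150.5]
tcp_rot: [-3.14, -0.0, 1.316]
contact_force: [0.6, 1.1, -4.7]
grip_width: 59.6
finger_force: 29.9
```

Emit:
{"method": "step_arm", "body": {"deltas": [-2, 45, 0, 2, 50, -2, 45, 0, 2, 50, -2, 45, 0, 2, 50, -2, 45, 0, 2, 50, 0, 45, 0, 2, 50, 0, 45, 0, 2, 50, 0, 45, 0, 1.6, 50, 0, 40, 0, 0, 50, 0, 30, 0, 0, 50, 0, 15, 0, 0, 50]}}

```text
time: 13.0
tool_pos: [543.9, 297.9, 150.3]
tcp_rot: [-3.14, 0.0, 1.554]
contact_force: [-0.5, -0.9, -4.0]
grip_width: 59.5
finger_force: 29.9
```

```bash
python3 - <<'E'
from h import *
o=get_obs();print(o["tool_pos"],o["tcp_rot"],o["grip_width"],o["time"])
E
```

```text
[543.92860617 297.90275723 150.30607495] [-3.14022395e+00  2.73487336e-04  1.55392462e+00] 59.46024343188423 13.0
```

Emit:
{"method": "step_arm", "body": {"deltas": [1.6, -2.2, -5, 0, 50, 0, 0, -15, 0, 50, 0, 0, -20, 0, 50, 0, 0, -15, 0, 50, 0, 0, -8, 0, 50, 0, 0, -4, 0, 50, 0, 0, -3, 0, 50, 0, 0, -2, 0, 50, 0, 0, -1, 0, 50, 0, 0, 0, 0, 50]}}

```text
time: 14.25
tool_pos: [547.2, 293.6, 77.9]
tcp_rot: [3.141, -0.0, 1.552]
contact_force: [0.0, 0.2, -3.9]
grip_width: 59.9
finger_force: 29.9
```

Emit:
{"method": "step_arm", "body": {"deltas": [-1.6, 2.2, 0, 0, 50, 0, 0, -0.5, 0, 50, 0, 0, -0.5, 0, 50, 0, 0, -0.5, 0, 50, 0, 0, -0.5, 0, 50, 0, 0, -0.5, 0, 50, 0, 0, -0.5, 0, 50, 0, 0, 0, 0, 50, 0, 0, 0, 0, 50, 0, 0, 0, 0, 50]}}

```text
time: 15.5
tool_pos: [545.6, 295.7, 75.1]
tcp_rot: [3.141, -0.0, 1.551]
contact_force: [-2.7, -1.2, 1.7]
grip_width: 59.8
finger_force: 30.0
```

Emit:
{"method": "step_arm", "body": {"deltas": [0, 0, 0, 0, 75, 0, 0, 0, 0, 90, 0, 0, 0, 0, 90, 0, 0, 10, 0, 90, 0, 0, 30, 0, 90, 0, 0, 40, 0, 90, 0, -40, 20, 0, 90, 0, -50, 0, 2.5, 90, 0, -50, 0, 5, 90, 0, -50, 0, 5, 90]}}

```text
time: 16.75
tool_pos: [545.7, 104.3, 175.7]
tcp_rot: [3.14, 0.0, 1.773]
contact_force: [0.1, -0.4, -0.0]
grip_width: 90.0
finger_force: 0.0
```

Emit:
{"method": "step_arm", "body": {"deltas": [1, -50, 0, 0, 90, 1, -40, 0, 0, 90, 1, -22, -30, 0, 90, 0.7, 0, -30, 0, 90, 0, 0, -20, 0, 90, 0, 0, 0, 0, 90, 0, 0, 0, 0, 90, 0, 0, 0, 0, 90, 0, 0, 0, 0, 90, 0, 0, 0, 0, 90]}}

```text
time: 18.0
tool_pos: [549.4, -6.3, 95.1]
tcp_rot: [3.141, 0.0, 1.77]
contact_force: [-0.2, -0.7, 0.3]
grip_width: 90.2
finger_force: 0.0
```

```bash
python3 - <<'E'
from h import *
o=get_obs();print(o["tool_pos"],o["tcp_rot"],o["grip_width"],o["time"])
ims={n:capture(n) for n in P}
print(fit(ims,"red",(545,295),64,(60,140,42),[-.1,0,.1]))
for n in ims:print(n,fit({n:ims[n]},"red",(545,295),64,(60,140,42),[-.1,0,.1]))
s=cv2.resize(ims["scene"][230:360,330:470],(400,371),interpolation=2)
t=cv2.resize(ims["top"][110:200,50:170],(400,300),interpolation=2)
c=np.zeros((380,800,3),np.uint8);c[:371,:400]=s;c[:300,400:]=t
cv2.imwrite("pics/c3.png",c[:,:,::-1])
E
```

```text
[549.42630911  -6.25199013  95.11280287] [3.14090034e+00 2.20646933e-04 1.76970316e+00] 90.23871684955265 18.0
(array([546.3, 296. ,  -1.6]), np.float64(0.051))
scene (array([545.7, 295.9,  -1.9]), np.float64(0.018))
top (array([546.5, 297.7,  -1.7]), np.float64(0.023))
```

View pics/c3.png

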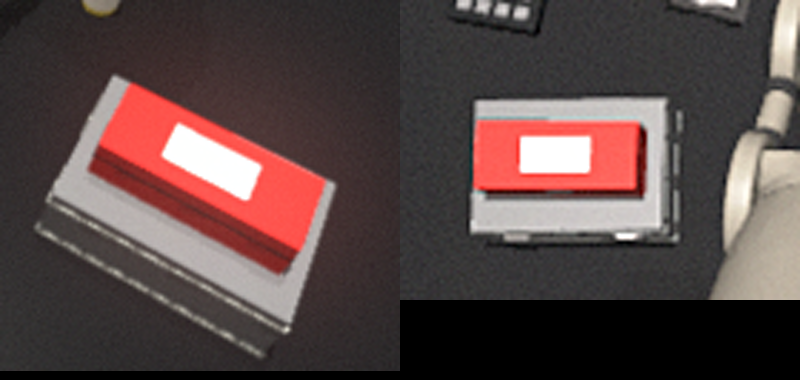

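The red case sits centred on the closed lid in both views, with its label at about (213,162) and (555,155). It measures (546, 296) at -1.6°, which matches the case. Now the blue one.

Emit:
{"method": "step_arm", "body": {"deltas": [0, 0, -20, 0, 90, 0, 0, -20, 0, 90, 0, 0, -20, 0, 90, 0, 0, -15, 0, 90, 0, 0, -8, 0, 90, 0, 0, -3, 0, 90, 0, 0, 0, 0, 55, 0, 0, 0, 0, 40, 0, 0, 0, 0, 40, 0, 0, 0, 0, 40]}}

```text
time: 19.35
tool_pos: [549.4, -6.3, 9.0]
tcp_rot: [3.141, 0.0, 1.77]
contact_force: [0.3, 0.4, -0.1]
grip_width: 54.4
finger_force: 0.0
```

Emit:
{"method": "step_arm", "body": {"deltas": [0, 0, 5, 0, 40, 0, 0, 15, 0, 40, 0, 0, 30, 0, 40, 0, 0, 35, 0, 40, 0, 0, 40, 0, 40, 0, 0, 35, 0, 40, 0, 10, 20, 0, 40, 0, 25, 10, 0, 40, 0, 35, 0, -4, 40, 0, 40, 0, -4, 40]}}

```text
time: 20.6
tool_pos: [549.1, 104.4, 200.0]
tcp_rot: [3.14, 0.0, 1.627]
contact_force: [-0.4, -0.6, -1.7]
grip_width: 49.7
finger_force: 30.0
```

Emit:
{"method": "step_arm", "body": {"deltas": [0, 40, 0, -2.5, 40, -1, 45, 0, -2.4, 40, -1, 45, 0, 0, 40, -1.3, 35, 0, 0, 40, 0, 20, 0, 0, 40, 0, 7, 0, 0, 40, 0, 0, -20, 0, 40, 0, 0, -20, 0, 40, 0, 0, -10, 0, 40, 0, 0, 0, 0, 40]}}

```text
time: 21.85
tool_pos: [546.0, 294.9, 148.4]
tcp_rot: [-3.141, 0.001, 1.544]
contact_force: [-0.6, -0.1, -1.9]
grip_width: 50.0
finger_force: 30.0
```

```bash
python3 - <<'E'
from h import *
o=get_obs();print(o["tool_pos"],o["tcp_rot"],o["grip_width"],o["contact_force"],o["time"])
im=capture("scene")[190:340,320:470]
cv2.imwrite("pics/b4.png",cv2.resize(im,(600,600),interpolation=2)[:,:,::-1])
E
```

```text
[545.95984275 294.85512141 148.36511046] [-3.14052755e+00  6.67020993e-04  1.54351128e+00] 50.00067512754716 [-0.56555928 -0.14780624 -1.92927919] 21.85
```

View pics/b4.png

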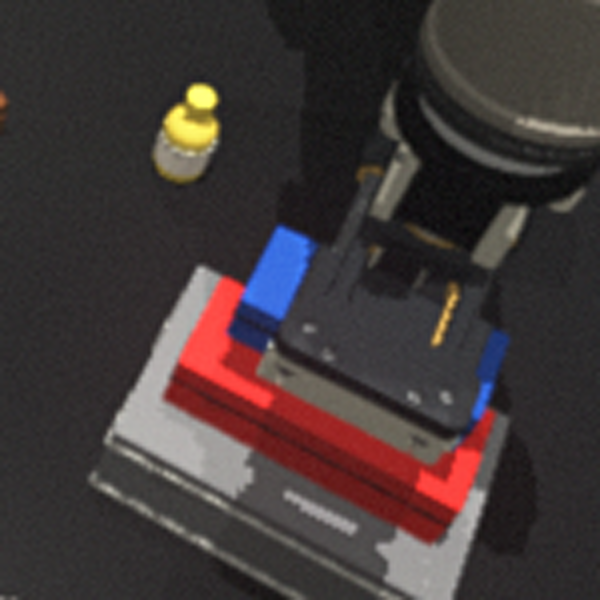

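The blue case hangs level over the red one, with its visible end at about (275,285). I'll descend with care.

Emit:
{"method": "step_arm", "body": {"deltas": [0, 0.7, -10, 0, 40, 0, 0, -7, 0, 40, 0, 0, -4, 0, 40, 0, 0, -2, 0, 40, 0, 0, -1.5, 0, 40, 0, 0, -1, 0, 40, 0, 0, -1, 0, 40, 0, 0, -1, 0, 40, 0, 0, -0.5, 0, 40, 0, 0, 0, 0, 40]}}

```text
time: 23.15
tool_pos: [546.0, 296.4, 120.7]
tcp_rot: [3.142, 0.0, 1.544]
contact_force: [-0.1, -0.3, -1.7]
grip_width: 49.7
finger_force: 30.0
```

Emit:
{"method": "step_arm", "body": {"deltas": [0, 0, -0.5, 0, 40, 0, 0, -0.5, 0, 40, 0, 0, -0.5, 0, 40, 0, 0, -0.5, 0, 40, 0, 0, 0, 0, 40, 0, 0, -0.5, 0, 40, 0, 0, -0.5, 0, 40, 0, 0, 0, 0, 40, 0, 0, 0, 0, 40, 0, 0, 0, 0, 40]}}

```text
time: 24.4
tool_pos: [546.0, 296.4, 117.8]
tcp_rot: [3.141, 0.0, 1.544]
contact_force: [-0.2, 0.1, -2.4]
grip_width: 50.1
finger_force: 30.0
```

Emit:
{"method": "step_arm", "body": {"deltas": [0, 0, -0.5, 0, 40, 0, 0, -0.5, 0, 40, 0, 0, -0.5, 0, 40, 0, 0, -0.5, 0, 40, 0, 0, 0, 0, 40, 0, 0, 0, 0, 40, 0, 0, 0, 0, 40, 0, 0, 0, 0, 40, 0, 0, 0, 0, 40, 0, 0, 0, 0, 40]}}

```text
time: 25.65
tool_pos: [546.0, 296.4, 116.5]
tcp_rot: [3.141, -0.0, 1.544]
contact_force: [-3.3, -2.4, 5.3]
grip_width: 49.6
finger_force: 30.0
```

Emit:
{"method": "step_arm", "body": {"deltas": [0, 0, 0, 0, 60, 0, 0, 0, 0, 80, 0, 0, 0, 0, 80, 0, 0, 0, 0, 80, 0, 0, 10, 0, 80, 0, 0, 30, 0, 80, 0, 0, 40, 0, 80, 0, -40, 20, 0, 80, 0, -50, 0, 0, 80, 0, -50, 0, 0, 80]}}

```text
time: 26.9
tool_pos: [546.1, 155.3, 216.9]
tcp_rot: [3.14, -0.0, 1.545]
contact_force: [0.5, -0.2, 0.3]
grip_width: 79.9
finger_force: 0.0
```

Emit:
{"method": "step_arm", "body": {"deltas": [0, -50, 0, 0, 80, 0, -50, 0, 0, 80, 0, -50, 0, 0, 80, 0, -50, 0, 0, 80, 0, -50, 0, 0, 80, 0, -30, 0, 0, 80, 0, 0, 0, 0, 80, 0, 0, 0, 0, 80, 0, 0, 0, 0, 80, 0, 0, 0, 0, 80]}}

```text
time: 28.15
tool_pos: [546.1, -122.6, 215.9]
tcp_rot: [3.141, -0.0, 1.546]
contact_force: [0.2, 0.4, 0.7]
grip_width: 79.6
finger_force: 0.0
```

```bash
python3 - <<'E'
from h import *
o=get_obs();print(o["tool_pos"],o["grip_width"],o["time"])
ims={n:capture(n) for n in P}
print(fit(ims,"blue",(546,296),106,(50,110,34),[-.1,0,.1]))
for n in ims:print(n,fit({n:ims[n]},"blue",(546,296),106,(50,110,34),[-.1,0,.1]))
print("red",fit(ims,"red",(546,296),64,(60,140,42),[-.1,0,.1]))
s=cv2.resize(ims["scene"][220:350,330:470],(400,371),interpolation=2)
t=cv2.resize(ims["top"][110:200,50:170],(400,300),interpolation=2)
c=np.zeros((380,800,3),np.uint8);c[:371,:400]=s;c[:300,400:]=t
cv2.imwrite("pics/c5.png",c[:,:,::-1])
E
```

```text
[ 546.08204652 -122.58267737  215.89625756] 79.61109987888044 28.15
(array([547. , 296.2,  -1.5]), np.float64(0.121))
scene (array([545.5, 296.3,  -1. ]), np.float64(0.039))
top (array([549.1, 297.2,  -1.5]), np.float64(0.068))
red (array([545.8, 295.9,  -2. ]), np.float64(0.274))
```

View pics/c5.png

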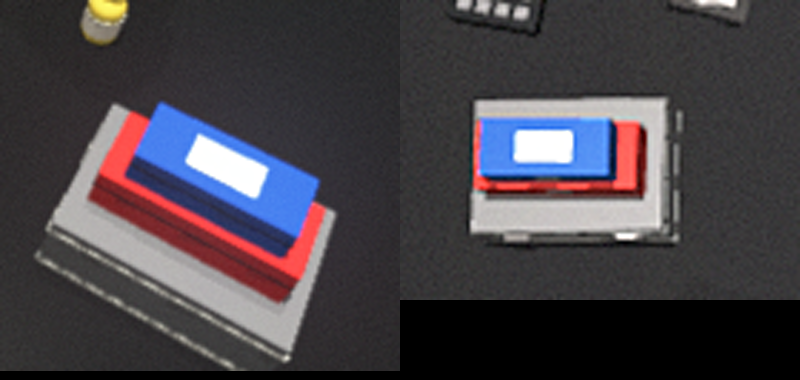

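The column is neat: blue measures (547, 296) at -1.5° and red (546, 296) at -2.0°, with the blue label at about (228,166) and (543,146). The bottle hasn't moved, so I'm handing it in.

```bash
python3 -c "
from plant import *
print(close_job())"
```

```text
the job is handed in; nothing more can be done
None
```

The job is handed in at about 28 s of the 69 s allowed: the lid is shut and the red and blue cases are stacked on it, measured centred and parallel to within about 1 mm and 1°; no verdict came back.

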